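# Lock the bench lantern in its cradle and switch it on

### The job

Lock the lantern into its bench cradle: push the steel keeper along its rail, away from the robot, until its spring pin clicks down into the notch beside the lantern, and leave it in that notch. Only then push the toggle switch on top of the lantern right over to its other side. Do it all by pushing with the fingertips: lift nothing, do not pull up the pin, and leave the other things on the bench where they are.

Things in the scene. Friction and masses are not known exactly. Their poses are not given: they have to be found in the camera images.
- cradle: fixed plywood board on the bench, 290 x 250 mm, 12 mm thick; origin on the bench under the board; its x axis is the way the keeper slides (away from the robot; the board is turned up to 0.4 rad), y to the left, z up. An aluminium rail runs along x at local y = -60 mm, 20 mm wide, its top 30 mm above the bench, from local x = -145 to 130 mm
- notch (a point): the notch across the top of the rail with rounded edges, 15 mm wide at the top and 8 mm deep: point on its centre line at the level of the rail's top, 30 mm above the bench
- shoe (a point): centre of the lantern's place on top of the board, 12 mm above the bench, axes as the cradle's: a dark steel shoe, 140 mm wide and 40 mm high above the bench, whose lips lie over the lantern's foot; it is open to the right, towards the rail
- keeper (a joint): keeper's position along the rail in m, growing along the cradle's +x. It starts at 0 to 0.04; the pin is over the notch's centre at 0.110; an end stop is at 0.155. Slow sliding drag is 2 to 4 N; as the pin drops the drag vanishes and the keeper jumps on a few mm; leaving the notch, either way, takes about 10 to 13 N. If overshot, push it back from its other end
- keeper_push (a point): middle of the keeper's flat upright rear face (turned to the robot), to push on; 56 mm above the bench; the face is 50 mm wide, from 32 to 80 mm above the bench; axes as the cradle's. The keeper is a steel block 80 mm long, 44 mm wide and 52 mm high above the bench, its rear 22 mm being 80 mm high; a flat tongue reaches 70 mm to the left of the rail, to close the shoe
- pin (a joint): drop of the keeper's spring pin in m: 0 to 0.001 while it rides on the rail, about 0.005 when it has dropped into the notch, negative if pulled up. The spring presses it down with about 4.5 N
- pin_knob (a point): top of the pin's black round knob, 18 mm across, on top of the keeper, 45 mm ahead of the rear face; 77 mm above the bench while riding, 72 mm when dropped
- lantern: black plastic lantern, loose, 0.9 kg, its foot 110 x 110 x 20 mm held in the shoe with about 3 mm of play, so that it cannot lift or tip; round above, 88 mm across, 130 mm high, clear in the middle, steel bail folded back. Origin under the middle of its foot, 12 mm above the bench; axes as the cradle's
- toggle_pivot (a point): the toggle's hinge, in the middle of the lantern's top, 131 mm above the lantern's underside, 143 mm above the bench; the hinge line runs along the lantern's y axis
- toggle_tip (a point): tip of the grey paddle-shaped toggle, 35 mm from the pivot; the paddle is 8 mm thick and 18 mm wide. It leans 0.5 rad towards the robot (lantern -x) at the start or a little less, its tip about 31 mm above the pivot
- toggle (a joint): angle of the toggle: 0 leaning fully towards the robot, up to 1.0 leaning fully away (lantern +x), upright at 0.5; it starts at 0 to 0.15, stays where it is left, and takes about 1 N at mid height to push
- pail_lid: stainless steel milk pail lid, a disc 200 mm across with a small knob, 42 mm high in all, lying on the bench; a bystander, origin under its middle
- insulator: green plastic fence insulator, a waisted spool 38 mm across and 50 mm high, standing on the cradle board at its near left corner; a bystander, origin under its middle
- mug: white ceramic mug, 80 mm across and 95 mm high, with a handle, standing on the bench; a bystander, origin under its middle
- hoof_pick: blue plastic hoof pick, 150 mm long, lying on the bench; a bystander, origin under its middle
- salve: amber glass salve jar with a steel lid, 72 mm across and 75 mm high; a bystander, origin under its middle
- brush: wooden grooming brush, 170 x 60 x 45 mm, lying on the bench; a bystander, origin under its middle
Not all that is in view belongs to the job. Several things have the shape of the lantern; the one meant has the colours described above.

How it is judged:
By the outcome, as a careful person would: the job done as asked, in the order asked, and still so for the second after the job is handed in, with the robot touching nothing.
It also fails if it takes over 54 s, if anything falls off the work surface, if the arm or the gripper's body presses on something with over 40 N, if the wrist force passes 120 N, or if a joint passes its speed limit or range.

### The arm

A 6-joint arm with a two-finger parallel gripper is mounted at the origin on the work surface. World frame = base frame: x ahead of the robot, y to its left, z up, the work surface at z = 0. Lengths are in m, angles in rad, forces in N, time in s.
With the tool pointing down it reaches from about 0.35 to 0.975 m from the base axis. Payload 4.9 kg.
Tool frame: the origin (TCP) lies between the finger pads; the fingertips stand 19 mm ahead of it and the grasp point (between the pads) is the TCP; z points along the fingers, x is the direction in which the jaws open and shut, and the axes are right-handed (so a half turn about z gives the same grasp; the last joint's range is limited). The gripper opens to 85 mm and grips with 20 to 120 N. Pads are 22 mm wide; open, the fingers measure 114 mm over their backs; the gripper's body (76 mm by 85 mm) begins 54 mm behind the grasp point. The pads swing forward as they close: fully open they stand 13 mm farther back than shut.
Start: joints at [-1.29, 0.053, 1.613, -0, 1.476, -0.119], TCP at [0.243, -0.576, 0.25] pointing down, gripper open.
Joint ranges: [-3.01, 3.01], [-1.01, 2.22], [0.06, 2.58], [-1.02, 4.17], [0.09, 2.62], [-3.14, 3.14]. Speed limits (rad/s): [2.57, 2.57, 3.14, 3.14, 3.14, 3.14].

### API

Orientations are given as a rotation vector (axis times angle).
In Python, from workcell import * gives the robot as it stands.
- The arm moves only by the tool carry_out, never from a script. Its argument "increments" is one flat list of numbers, 6 for each row, row after row: the shift along the world's x, y, z in cm, then the turn, a rotation vector about the world's x, y, z in degrees. A call has 1 to 20 rows; each row is the pose to reach, as a shift and turn from the pose commanded when the call began; what a row does not reach only later rows make up. A row lasts 1/12 s, in which the tool goes at most 41.7 mm and 7.16 degrees, less where a joint would pass 70% of its speed; a pose out of reach is approached as far as the arm can. A call with a gripper value outside its range is refused whole. "hand" is the opening, from 0 (shut) to 1 (fully open), set as the call begins (left out, the last holds). The fingers move at their own pace and stop on an object; the grip force is fixed at half the most. Time passes only in rows, so rows that repeat a pose let the fingers close. It gives the time, the measured TCP pose, the force and the opening at its end, in the units of the state.
- state(): the state, without advancing time (a new reading comes with each control period).
- camera(name): name is "scene" or "top" or "wrist"; returns a dict with "img" (384x512x3 uint8, red, green, blue), "mtx" (3x3 intrinsics, pixels), "dist_coeffs" ([k1, k2, p1, p2, k3] as OpenCV has them; the pictures are not rectified), "R" (3x3) and "t" (3): a world point X has camera coordinates R X + t; the wrist camera has in their place "tool_from_camera" (4x4, takes a point from camera to tool coordinates, whose origin is the TCP and whose axes are the tool frame's). Camera axes: x right, y down, z forward; pixel columns grow to the right and rows downward; lengths in m; the calibration is good to about 2 mm. A picture is of the moment at which its call begins: read the wrist's pose just before it. There is no depth.
- job_done(): hands the job in, once; it reports no verdict.
The state is a dict: "t": time; "q": joint angles; "qd": joint speeds; "joint_efforts": joint torques, N m; "ee_pos": TCP position; "orientation": TCP orientation; "force": force on the tool from outside, world axes, zero at the start; "wrist_torque": the same for the moment, N m; "opening": finger opening in m.
Only numpy, scipy, OpenCV 4.12 (cv2) and the standard library are available. Lean on these libraries where they do the work, as an engineer would, in place of code of your own. Each camera call takes 0.05 s, during which the arm holds its last target.

## Working session

There is one attempt and no reset: what is moved stays moved. The work goes in short steps, Python scripts to look and compute and a tool call to move; the robot and the scene stay as the last step left them, time stands still between calls to the robot, and variables do not carry over. Pictures are saved under pics/ and viewed, and the job is handed in when it is done.

Besides the shell and the picture viewer there is one more tool, called after ">>>" in YAML: its name, and indented under it one key for each argument. carry_out: Moves the arm, as the interface text tells. Its arguments: {"type":"object","properties":{"increments":{"type":"array","items":{"type":"number"}},"hand":{"type":"number"}},"required":["increments"]}

```bash
mkdir -p pics; ls; python3 - <<'E'
from workcell import *
import cv2,numpy as np
s=state();print(s)
for n in("scene","top","wrist"):
    c=camera(n);cv2.imwrite(f"pics/{n}0.png",c["img"][:,:,::-1])
    print(n,{k:np.round(v,4).tolist() for k,v in c.items() if k!="img"})
    np.savez(f"{n}0.npz",**c)
E
```

```text
pics
{'t': 0.0, 'q': array([-1.29001111e+00,  5.33393329e-02,  1.61430430e+00, -1.26124550e-05,
        1.47601810e+00, -1.18995114e-01]), 'qd': array([-0.00032809,  0.00065105, -0.00032912, -0.00036812, -0.00183374,
        0.00076599]), 'joint_efforts': array([ 3.29103903e-03, -3.93671143e+01, -3.70175958e+01,  1.94202189e-04,
        6.95652081e-03,  7.03009661e-06]), 'ee_pos': array([ 0.24309447, -0.57514197,  0.2490677 ]), 'orientation': array([-2.61719352e+00,  1.73537846e+00,  2.48807538e-03]), 'force': array([-0.27976642, -0.26181605,  0.11665126]), 'wrist_torque': array([-0.01161793,  0.01391139,  0.03044534]), 'opening': 0.08526935787686168}
scene {'mtx': [[384.0489, 0.0, 259.083], [0.0, 384.0489, 191.7115], [0.0, 0.0, 1.0]], 'dist_coeffs': [0.0106, 0.0, 0.0, 0.0, 0.0], 'R': [[-0.3379, 0.9412, -0.005], [0.7069, 0.2503, -0.6616], [-0.6214, -0.2271, -0.7499]], 't': [0.1596, -0.2736, 1.6356]}
top {'mtx': [[365.7513, 0.0, 256.728], [0.0, 365.7513, 191.235], [0.0, 0.0, 1.0]], 'dist_coeffs': [-0.037, 0.0, 0.0, 0.0, 0.0], 'R': [[-0.0246, -0.9994, 0.0243], [-0.9986, 0.0234, -0.0479], [0.0473, -0.0254, -0.9986]], 't': [0.0038, 0.5216, 1.2967]}
wrist {'mtx': [[342.4247, 0.0, 256.586], [0.0, 342.4247, 192.7883], [0.0, 0.0, 1.0]], 'dist_coeffs': [-0.0674, 0.0, 0.0, 0.0, 0.0], 'tool_from_camera': [[1.0, 0.0002, -0.0003, 0.0], [-0.0001, 0.9607, 0.2776, -0.0698], [0.0003, -0.2776, 0.9607, -0.124], [0.0, 0.0, 0.0, 1.0]]}
```

View pics/scene0.png

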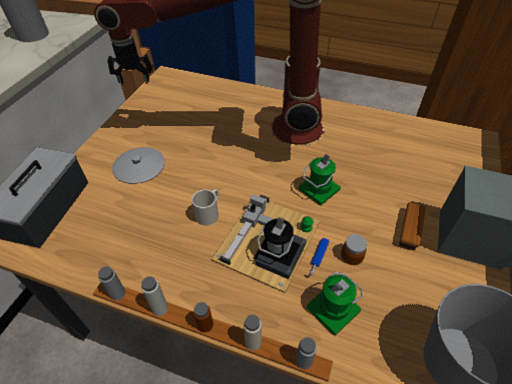

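View pics/top0.png

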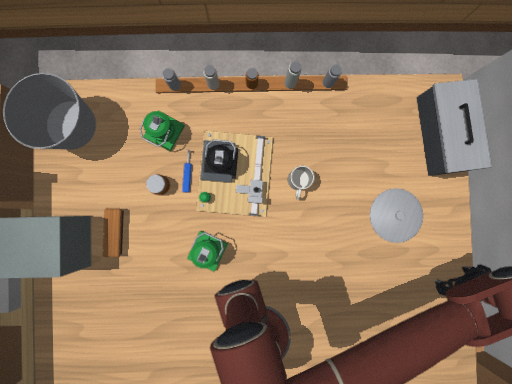

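View pics/wrist0.png

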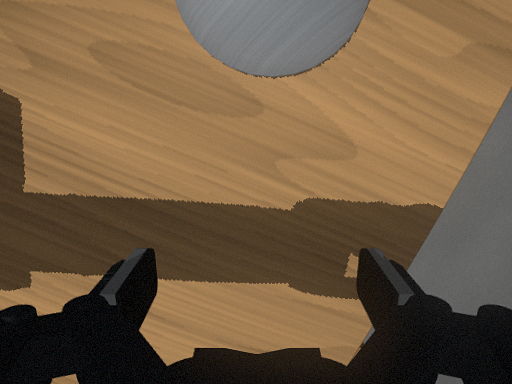

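The black lantern is at scene (278,240) and top (220,158). Two green ones of the same shape stand at scene (322,175) and (338,295), top (208,250) and (160,128). Only the black one fits: it is in the shoe on the cradle board, next to the rail. I'll confirm this in enlarged crops.

```bash
python3 - <<'E'
import cv2
a=cv2.imread("pics/top0.png")[120:225,185:325];cv2.imwrite("pics/top0c.png",cv2.resize(a,None,fx=5.5,fy=5.5,interpolation=cv2.INTER_CUBIC))
a=cv2.imread("pics/scene0.png")[185:295,205:325];cv2.imwrite("pics/scene0c.png",cv2.resize(a,None,fx=5.4,fy=5.4,interpolation=cv2.INTER_CUBIC))
E
```

```text
(no output)
```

View pics/top0c.png

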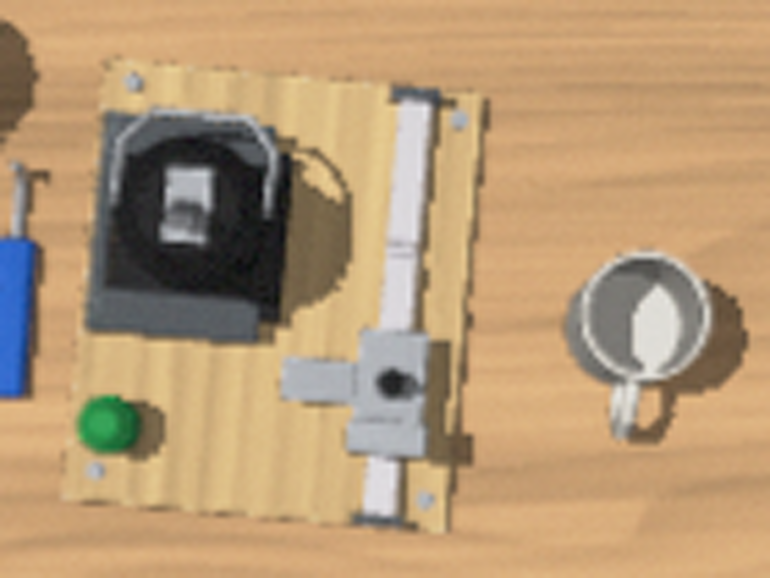

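View pics/scene0c.png

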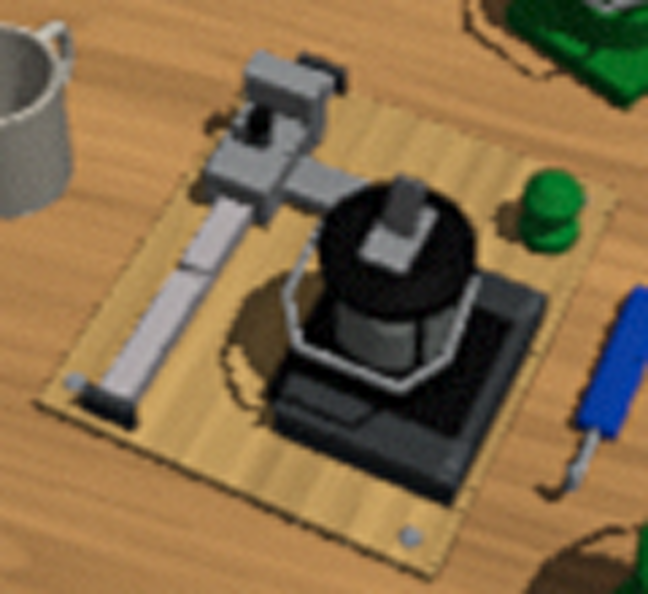

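The crops confirm it: the black lantern sits in the dark shoe, with the grey toggle leaning towards the robot. The keeper is on the rail and the notch line shows at crop (400,247). Next I'll fit the poses.

```bash
cat > h.py <<'E'
import numpy as np,cv2
from scipy.optimize import least_squares
C={n:dict(np.load(f"{n}0.npz")) for n in("scene","top")}
OFF={"top":(5.5,185,120),"scene":(5.4,205,185)}
def px(n,u,v):
    f,a,b=OFF[n];return np.array([(u+.5)/f-.5+a,(v+.5)/f-.5+b])
def proj(n,X):
    c=C[n];r=cv2.Rodrigues(c["R"])[0]
    return cv2.projectPoints(np.array(X,float).reshape(-1,1,3),r,c["t"],c["mtx"],c["dist_coeffs"])[0].reshape(-1,2)
def ray(n,p):
    c=C[n];d=cv2.undistortPoints(np.array(p,float).reshape(1,1,2),c["mtx"],c["dist_coeffs"]).ravel()
    o=-c["R"].T@c["t"];return o,c["R"].T@np.array([d[0],d[1],1])
def atz(n,p,z):
    o,d=ray(n,p);return o+d*(z-o[2])/d[2]
def tri(p):
    f=lambda X:np.concatenate([(proj(n,X)[0]-q) for n,q in p.items()])
    s=least_squares(f,[.6,0,.05]);return s.x,np.sqrt(np.mean(s.fun**2))
E
cat > fit.py <<'E'
from h import *
L={"FL":(.145,.125,.012),"FR":(.145,-.125,.012),"NR":(-.145,-.125,.012),"NL":(-.145,.125,.012)}
obs=[("top","FL",104,62),("top","FR",487,95),("top","NR",447,532),("top","NL",62,500),("scene","FR",37,400),("scene","FL",435,578),("scene","NL",618,200)]
def W(p,l):
    c,s=np.cos(p[2]),np.sin(p[2]);return np.array([p[0]+c*l[0]-s*l[1],p[1]+s*l[0]+c*l[1],l[2]])
def inv(p,X):
    c,s=np.cos(p[2]),np.sin(p[2]);d=np.array(X)-[p[0],p[1],0];return np.array([c*d[0]+s*d[1],-s*d[0]+c*d[1],d[2]])
def fit():
    f=lambda p:np.concatenate([proj(n,W(p,L[k]))[0]-px(n,u,v) for n,k,u,v in obs])
    return least_squares(f,[.6,0,0])
E
python3 - <<'E'
from fit import *
s=fit();p=s.x;print("cradle",p,"deg",np.degrees(p[2]));print(s.fun.reshape(-1,2).round(2))
for nm,z,t,sc in [("notch",.03,(400,247),(195,268)),("knob",.077,(392,382),(260,112)),
  ("rearR",.08,(424,458),(250,52)),("rearL",.08,(346,455),(335,85)),("tip",.174,(184,222),(405,180)),("farcap",.03,(415,93),None),("salient",.052,None,None)]:
    d={}
    if t: d["top"]=px("top",*t)
    if sc: d["scene"]=px("scene",*sc)
    if len(d)==2:
        X,e=tri(d);print(nm,"tri",X.round(4),"local",inv(p,X).round(4),"px",round(e,2))
    for n,q in d.items():
        X=atz(n,q,z);print("   ",n,"atz",X.round(4),inv(p,X).round(4))
E
```

```text
cradle [ 0.58850615  0.07007352 -0.11355124] deg -6.506006952658536
[[-0.04 -0.82]
 [-0.64 -0.43]
 [-0.39  0.24]
 [-0.27 -0.18]
 [-0.43  0.07]
 [-0.53 -0.3 ]
 [ 0.28 -1.59]]
notch tri [ 0.6149 -0.0119  0.033 ] local [ 0.0355 -0.0784  0.033 ] px 0.14
    top atz [ 0.6155 -0.0127  0.03  ] [ 0.0362 -0.0791  0.03  ]
    scene atz [ 0.6128 -0.0122  0.03  ] [ 0.0334 -0.079   0.03  ]
knob tri [ 0.5255 -0.0033  0.0798] local [-0.0543 -0.08    0.0798] px 0.2
    top atz [ 0.526  -0.0043  0.077 ] [-0.0537 -0.081   0.077 ]
    scene atz [ 0.5231 -0.0033  0.077 ] [-0.0566 -0.0803  0.077 ]
rearR tri [ 0.4791 -0.0245  0.0763] local [-0.098  -0.1064  0.0763] px 0.35
    top atz [ 0.4785 -0.0228  0.08  ] [-0.0988 -0.1047  0.08  ]
    scene atz [ 0.4826 -0.0249  0.08  ] [-0.0945 -0.1064  0.08  ]
rearL tri [0.4809 0.0276 0.0674] local [-0.1021 -0.0544  0.0674] px 0.52
    top atz [0.4815 0.0252 0.08  ] [-0.1013 -0.0567  0.08  ]
    scene atz [0.4902 0.0333 0.08  ] [-0.0935 -0.0477  0.08  ]
tip tri [0.6152 0.1146 0.174 ] local [0.0215 0.0472 0.174 ] px 0.02
    top atz [0.6151 0.1146 0.174 ] [0.0214 0.0473 0.174 ]
    scene atz [0.6152 0.1145 0.174 ] [0.0215 0.0472 0.174 ]
    top atz [ 0.7155 -0.0248  0.03  ] [ 0.1369 -0.0799  0.03  ]
```

```bash
python3 - <<'E'
from fit import *
from scipy.spatial.transform import Rotation as R
p=fit().x
for nm,px_,z in [("green near",(208,250),.13),("green near base",(208,265),.0),("mug",(302,178),.095)]:
    X=atz("top",px_,z);print(nm,X.round(3),inv(p,X).round(3))
s=R.from_rotvec([-2.61719352e+00,1.73537846e+00,2.48807538e-03]);print(s.as_matrix().round(3))
for lx in(-.155,-.0995-.011,-.0095-.011): print(lx,W(p,(lx,-.08,.067)).round(4))
print("hinge top view", [inv(p,atz("top",px("top",*q),.143)).round(4) for q in((165,245),(208,245),(168,165),(213,168))])
E
```

```text
green near [0.33  0.156 0.13 ] [-0.267  0.056  0.13 ]
green near base [0.262 0.172 0.   ] [-0.336  0.064  0.   ]
mug [ 0.559 -0.16   0.095] [-0.004 -0.232  0.095]
[[ 0.389 -0.921 -0.001]
 [-0.921 -0.389  0.002]
 [-0.002 -0.    -1.   ]]
-0.155 [0.4254 0.0082 0.067 ]
-0.1105 [0.4697 0.0031 0.067 ]
-0.020499999999999997 [ 0.5591 -0.0071  0.067 ]
hinge top view [array([0.0108, 0.06  , 0.143 ]), array([0.0131, 0.0349, 0.143 ]), array([0.058 , 0.0627, 0.143 ]), array([0.0587, 0.0363, 0.143 ])]
```

>>> carry_out:
  increments: [4,14,0,0,0,-7,8,27,0,0,0,-14,12,40,0,0,0,-21,18.2,58.4,0,0,0,-29.5,18.2,58.4,0,0,0,-29.5,18.2,58.4,0,0,0,-29.5,18.2,58.4,0,0,0,-29.5,18.2,58.4,0,0,0,-29.5,18.2,58.4,0,0,0,-29.5,18.2,58.4,0,0,0,-29.5,18.2,58.4,0,0,0,-29.5,18.2,58.4,0,0,0,-29.5,18.2,58.4,0,0,0,-29.5,18.2,58.4,0,0,0,-29.5,18.2,58.4,0,0,0,-29.5,18.2,58.4,0,0,0,-29.5,18.2,58.4,0,0,0,-29.5,18.2,58.4,0,0,0,-29.5,18.2,58.4,0,0,0,-29.5,18.2,58.4,0,0,0,-29.5]
  hand: 0

```text
t: 1.82
ee_pos: [0.4251, 0.0072, 0.2502]
orientation: [2.087, -2.348, 0.0]
force: [-0.2, 0.0, 0.2]
opening: -0.0003
```

```bash
cat > w.py <<'E'
import sys,cv2,numpy as np
from workcell import *
from scipy.spatial.transform import Rotation as R
def wsnap(tag):
    s=state();c=camera("wrist")
    T=np.eye(4);T[:3,:3]=R.from_rotvec(s["orientation"]).as_matrix();T[:3,3]=s["ee_pos"]
    M=np.linalg.inv(T@c["tool_from_camera"])
    np.savez(f"{tag}0.npz",mtx=c["mtx"],dist_coeffs=c["dist_coeffs"],R=M[:3,:3],t=M[:3,3])
    cv2.imwrite(f"pics/{tag}.png",c["img"][:,:,::-1]);return s
E
python3 -c "
from w import *
print(wsnap('w1')['force'])
import numpy as np
a=cv2.imread('pics/w1.png');cv2.imwrite('pics/w1b.png',cv2.resize(a,(800,600),interpolation=cv2.INTER_CUBIC))"
```

```text
[-0.15889437  0.03056994  0.2036439 ]
```

View pics/w1b.png

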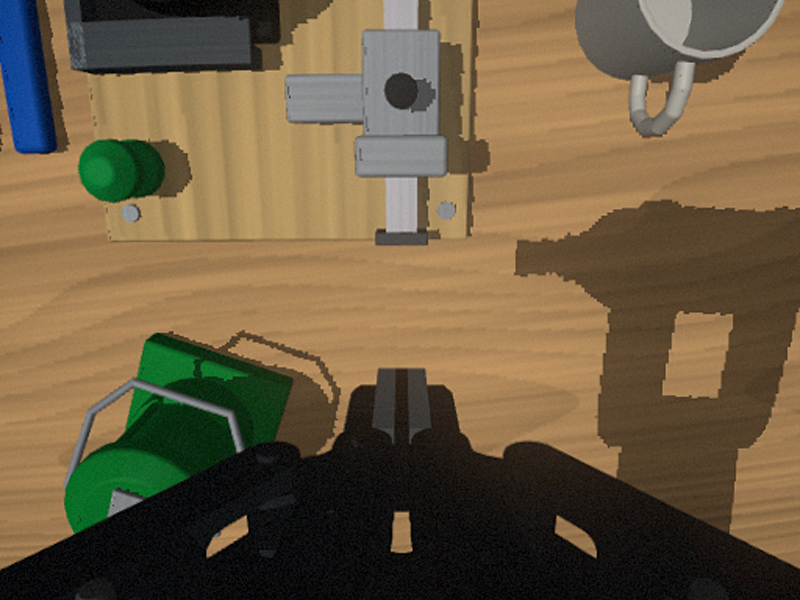

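The wrist view is lined up with the rail. The knob is at (401,91), and the top rear edge of the keeper runs from (356,173) to (446,176) in the enlarged picture.

```bash
python3 - <<'E'
import h,numpy as np
h.C["w1"]=dict(np.load("w10.npz"))
from fit import *
p=fit().x
q=lambda u,v:((u+.5)/1.5625-.5,(v+.5)/1.5625-.5)
for nm,u,v,z in [("knob",401,91,.077),("rL",357,174,.08),("rR",446,176,.08),("boardNR",469,236,.012),("boardNL",112,240,.012),("cap",402,240,.03)]:
    X=atz("w1",q(u,v),z);print(nm,X.round(4),inv(p,X).round(4))
X,e=tri({"w1":q(401,91),"top":px("top",392,382),"scene":px("scene",260,112)});print(X,e)
E
```

```text
knob [ 0.5232 -0.0046  0.077 ] [-0.0564 -0.0816  0.077 ]
rL [0.4837 0.0239 0.08  ] [-0.0989 -0.0578  0.08  ]
rR [ 0.477  -0.0235  0.08  ] [-0.1002 -0.1056  0.08  ]
boardNR [ 0.4312 -0.0404  0.012 ] [-0.1437 -0.1276  0.012 ]
boardNL [0.4583 0.2057 0.012 ] [-0.1447  0.12    0.012 ]
cap [0.4368 0.0049 0.03  ] [-0.1433 -0.0819  0.03  ]
[ 0.52337246 -0.00451791  0.07659299] 0.35844529401059394
```

>>> carry_out:
  increments: [0,0,-4,0,0,0,0,0,-8,0,0,0,0,0,-12,0,0,0,0,0,-15,0,0,0,0,0,-17,0,0,0,0,0,-18.3,0,0,0,1,-0.1,-18.3,0,0,0,2,-0.2,-18.3,0,0,0,3,-0.3,-18.3,0,0,0,3.6,-0.4,-18.3,0,0,0,3.6,-0.4,-18.3,0,0,0,3.6,-0.4,-18.3,0,0,0]

```text
t: 2.87
ee_pos: [0.4612, 0.0038, 0.0674]
orientation: [2.089, -2.346, -0.0]
force: [0.4, 0.1, -0.0]
opening: -0.0001
```

Now 12 mm more at low speed, to find contact.

>>> carry_out:
  increments: [0.2,-0.02,0,0,0,0,0.4,-0.05,0,0,0,0,0.6,-0.07,0,0,0,0,0.8,-0.09,0,0,0,0,1.0,-0.11,0,0,0,0,1.2,-0.14,0,0,0,0]

```text
t: 3.37
ee_pos: [0.4727, 0.0031, 0.0672]
orientation: [2.089, -2.344, -0.002]
force: [-4.7, 0.8, 2.3]
opening: 0.0006
```

```bash
python3 -c "
from w import *
print(wsnap('w2')['force'])
a=cv2.imread('pics/w2.png');cv2.imwrite('pics/w2b.png',cv2.resize(a,(800,600),interpolation=cv2.INTER_CUBIC))"
```

```text
[-4.72555602  0.78933626  2.30624453]
```

View pics/w2b.png

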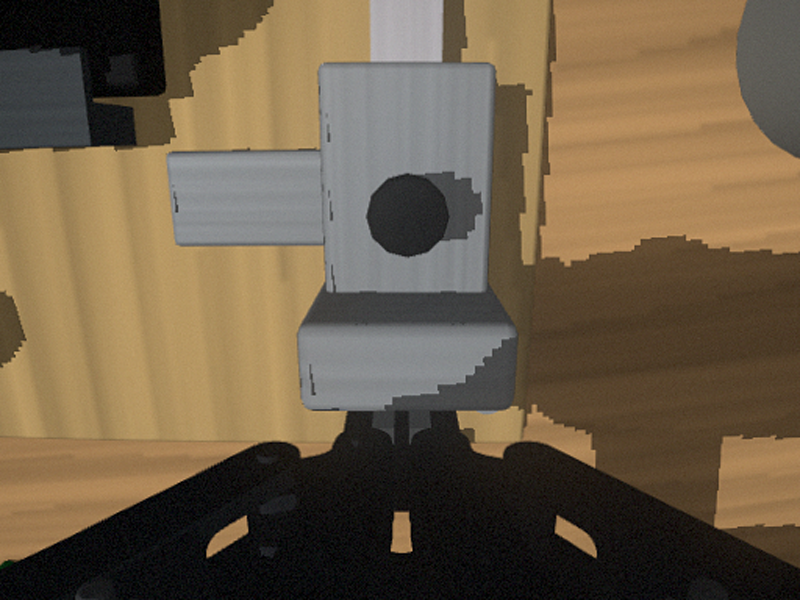

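The tool is in contact and centred on the rear face, with the knob at (407,215). I'll work out how far there is left to go.

```bash
python3 - <<'E'
import h,numpy as np
h.C["w2"]=dict(np.load("w20.npz"))
from fit import *
p=fit().x
q=lambda u,v:((u+.5)/1.5625-.5,(v+.5)/1.5625-.5)
k=inv(p,atz("w2",q(407,215),.077)); print("knob",k,"tcp",inv(p,(.4727,.0031,.067)))
print("notch w1?", )
E
```

```text
knob [-0.05137665 -0.08125702  0.077     ] tcp [-0.10747176 -0.0796639   0.067     ]
notch w1?
```

>>> carry_out:
  increments: [0.2,-0.02,0,0,0,0,0.5,-0.06,0,0,0,0,0.9,-0.1,0,0,0,0,1.3,-0.15,0,0,0,0,1.7,-0.19,0,0,0,0,2.1,-0.24,0,0,0,0,2.5,-0.29,0,0,0,0,2.9,-0.33,0,0,0,0,3.3,-0.38,0,0,0,0,3.7,-0.42,0,0,0,0,4.1,-0.47,0,0,0,0,4.5,-0.51,0,0,0,0,4.9,-0.56,0,0,0,0,5.3,-0.6,0,0,0,0,5.6,-0.64,0,0,0,0,5.8,-0.66,0,0,0,0,5.9,-0.67,0,0,0,0,6.0,-0.68,0,0,0,0,6.1,-0.7,0,0,0,0]

```text
t: 5.0
ee_pos: [0.5342, -0.004, 0.0671]
orientation: [2.09, -2.346, -0.0]
force: [-3.6, 0.8, -1.8]
opening: 0.0005
```

```bash
python3 -c "
from w import *
print(wsnap('w3')['force'])
a=cv2.imread('pics/w3.png');cv2.imwrite('pics/w3b.png',cv2.resize(a,(800,600),interpolation=cv2.INTER_CUBIC))"
```

```text
[-3.58202318  0.78053461 -1.76619581]
```

View pics/w3b.png

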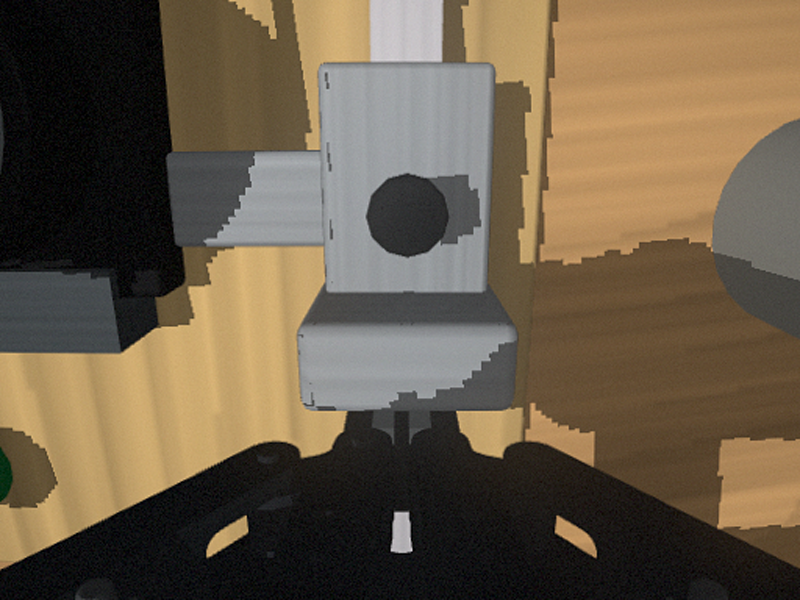

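>>> carry_out:
  increments: [0.2,-0.02,0,0,0,0,0.4,-0.04,0,0,0,0,0.6,-0.06,0,0,0,0,0.8,-0.09,0,0,0,0,1.0,-0.11,0,0,0,0,1.1,-0.12,0,0,0,0,1.2,-0.13,0,0,0,0]

```text
t: 5.63
ee_pos: [0.5465, -0.0055, 0.0673]
orientation: [2.09, -2.346, 0.0]
force: [-3.3, -0.3, -2.6]
opening: 0.0004
```

>>> carry_out:
  increments: [0.1,-0.01,0,0,0,0,0.2,-0.02,0,0,0,0,0.3,-0.03,0,0,0,0]

```text
t: 5.88
ee_pos: [0.5493, -0.0058, 0.0673]
orientation: [2.09, -2.345, 0.0]
force: [-3.3, -0.4, -1.8]
opening: -0.0001
```

>>> carry_out:
  increments: [0.1,-0.01,0,0,0,0,0.2,-0.02,0,0,0,0]

```text
t: 6.05
ee_pos: [0.5515, -0.006, 0.0674]
orientation: [-2.09, 2.345, -0.001]
force: [-3.0, 0.5, -2.3]
opening: 0.0004
```

>>> carry_out:
  increments: [0.1,-0.01,0,0,0,0,0.2,-0.02,0,0,0,0]

```text
t: 6.22
ee_pos: [0.5542, -0.0062, 0.068]
orientation: [-2.089, 2.344, -0.003]
force: [-0.9, -0.1, -0.4]
opening: -0.0001
```

The force fell to near zero, which suggests the pin dropped. I'll look.

```bash
python3 -c "
from w import *
s=wsnap('w4');print(s['force'],s['ee_pos'])
a=cv2.imread('pics/w4.png');cv2.imwrite('pics/w4b.png',cv2.resize(a,(800,600),interpolation=cv2.INTER_CUBIC))"
```

```text
[-0.85725522 -0.08106179 -0.37970328] [ 0.55424199 -0.00622591  0.06795442]
```

View pics/w4b.png

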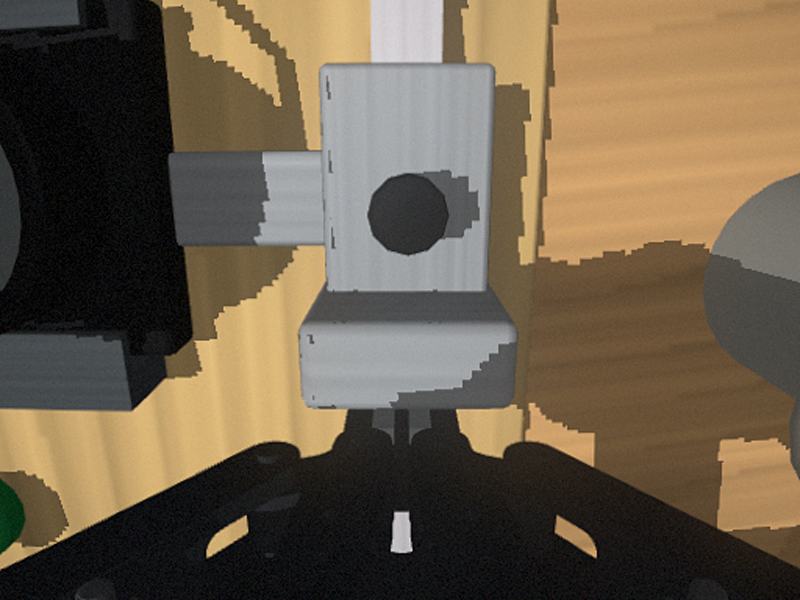

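The knob is still the same size (80 px) and the keeper is still touching the fingers, so the pin hasn't dropped. It may be at the notch's rounded edge. I'll carry on in 1 mm steps.

>>> carry_out:
  increments: [0.1,-0.01,0,0,0,0]

```text
t: 6.35
ee_pos: [0.5556, -0.0063, 0.0683]
orientation: [-2.088, 2.344, -0.004]
force: [0.5, 0.2, -0.8]
opening: -0.0
```

>>> carry_out:
  increments: [0.1,-0.01,0,0,0,0]

```text
t: 6.43
ee_pos: [0.5566, -0.0064, 0.0683]
orientation: [-2.089, 2.344, -0.004]
force: [-0.2, -0.3, -0.2]
opening: 0.0002
```

```bash
python3 -c "
from w import *
s=wsnap('w5');print(s['force'],s['ee_pos'])
a=cv2.imread('pics/w5.png');cv2.imwrite('pics/w5b.png',cv2.resize(a,(800,600),interpolation=cv2.INTER_CUBIC))"
```

```text
[-0.2366124  -0.30381745 -0.18396335] [ 0.55656431 -0.00643253  0.06830847]
```

View pics/w5b.png

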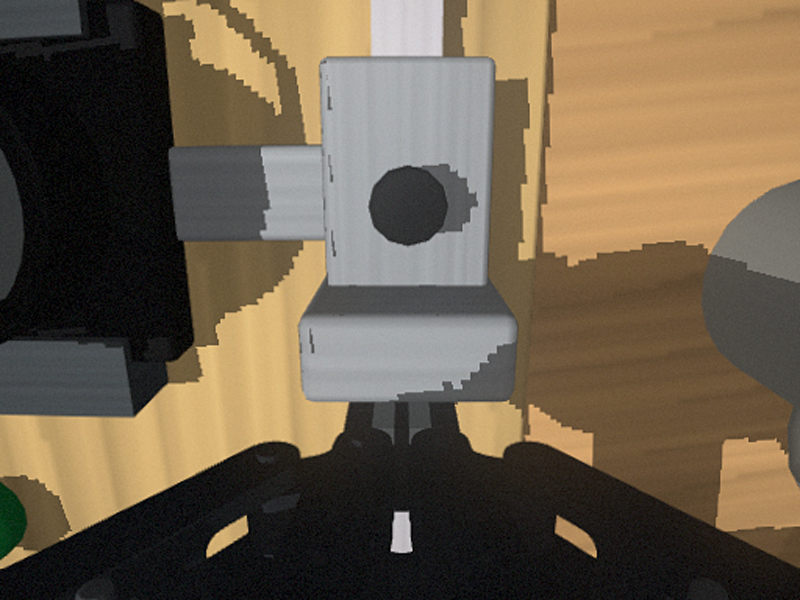

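The keeper has jumped ahead of the fingers: its rear edge went from row 408 to 401, and the knob looks slightly smaller. I'll hold, then compare closely.

>>> carry_out:
  increments: [0,0,0,0,0,0,0,0,0,0,0,0,0,0,0,0,0,0]

```text
t: 6.73
ee_pos: [0.5555, -0.0063, 0.0675]
orientation: [-2.09, 2.345, -0.001]
force: [0.7, -0.9, 0.1]
opening: -0.0003
```

```bash
python3 -c "
from w import *
s=wsnap('w6');print(s['force'],s['ee_pos'])
A=[cv2.resize(cv2.imread(f'pics/{n}.png')[95:170,195:310],None,fx=5,fy=5,interpolation=cv2.INTER_CUBIC)[:,:] for n in('w3','w6')]
c=cv2.imread('pics/w6.png')
import numpy as np
cv2.imwrite('pics/cmp6.png',cv2.resize(np.vstack(A),None,fx=.8,fy=.8))
for n in ('w3','w4','w5','w6'):
  g=cv2.imread(f'pics/{n}.png')[95:180,215:305].max(2)
  m=(g<75).astype(np.uint8); k,l,st,ce=cv2.connectedComponentsWithStats(m); i=1+np.argmax(st[1:,4]); print(n,st[i],ce[i])
t=camera('scene');cv2.imwrite('pics/s6.png',cv2.resize(t['img'][185:295,205:325,::-1],None,fx=5.4,fy=5.4,interpolation=cv2.INTER_CUBIC))
"
```

```text
[ 0.70852596 -0.85103293  0.07247752] [ 0.55545134 -0.00631276  0.06746892]
w3 [  20   16   53   54 2130] [45.61408451 42.43380282]
w4 [  21   16   52   52 2045] [45.99315403 41.65183374]
w5 [  21   11   51   51 1958] [46.0081716  36.19918284]
w6 [  21    8   51   51 1986] [46.1203424  33.04229607]
```

View pics/cmp6.png

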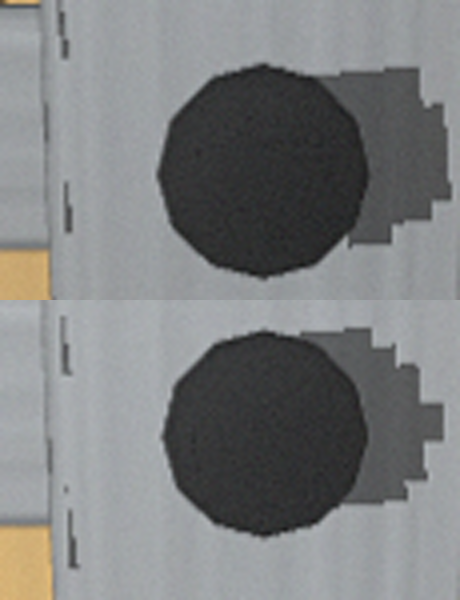

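View pics/s6.png

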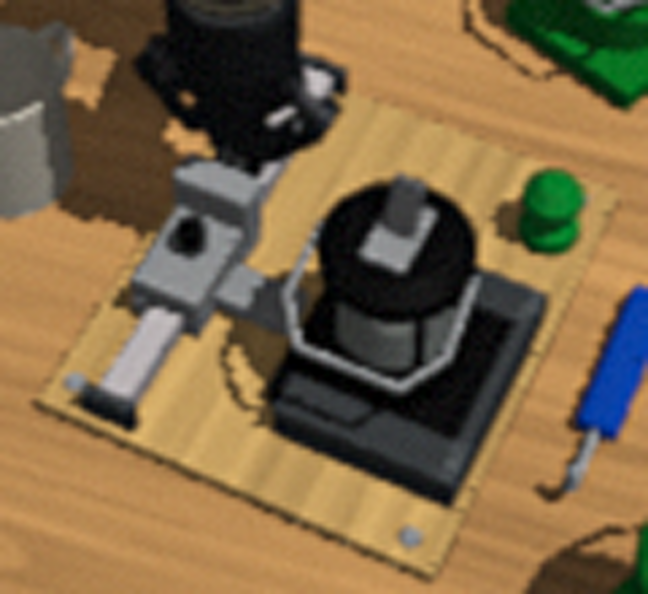

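The pin has dropped. The knob looks about 3.5% smaller, which is roughly 4 mm lower. The keeper jumped about 4 mm to knob local x ≈ 0.036, at the notch. I'll back off, rise, and check again with the arm clear.

>>> carry_out:
  increments: [-1,0.1,0,0,0,0,-3,0.3,0,0,0,0,-6,0.7,0,0,0,0,-8,0.9,2,0,0,0,-8,0.9,6,0,0,0,-8,0.9,9,0,0,0,-8,0.9,11,0,0,0,-8,0.9,11,0,0,0]

```text
t: 7.5
ee_pos: [0.4776, 0.0024, 0.1831]
orientation: [-2.086, 2.34, -0.012]
force: [0.1, 0.7, 0.2]
opening: 0.0004
```

```bash
python3 -c "
from w import *
import numpy as np
s=wsnap('w7');print(s['force'],s['ee_pos'])
a=cv2.imread('pics/w7.png');cv2.imwrite('pics/w7b.png',cv2.resize(a,(800,600),interpolation=cv2.INTER_CUBIC))
t=camera('scene');cv2.imwrite('pics/s7.png',cv2.resize(t['img'][185:295,205:325,::-1],None,fx=5.4,fy=5.4,interpolation=cv2.INTER_CUBIC))
t=camera('top');cv2.imwrite('pics/t7.png',cv2.resize(t['img'][120:225,185:325,::-1],None,fx=5.5,fy=5.5,interpolation=cv2.INTER_CUBIC))
"
```

```text
[0.09807606 0.67031058 0.15784385] [0.47757638 0.00242188 0.18312325]
```

View pics/w7b.png

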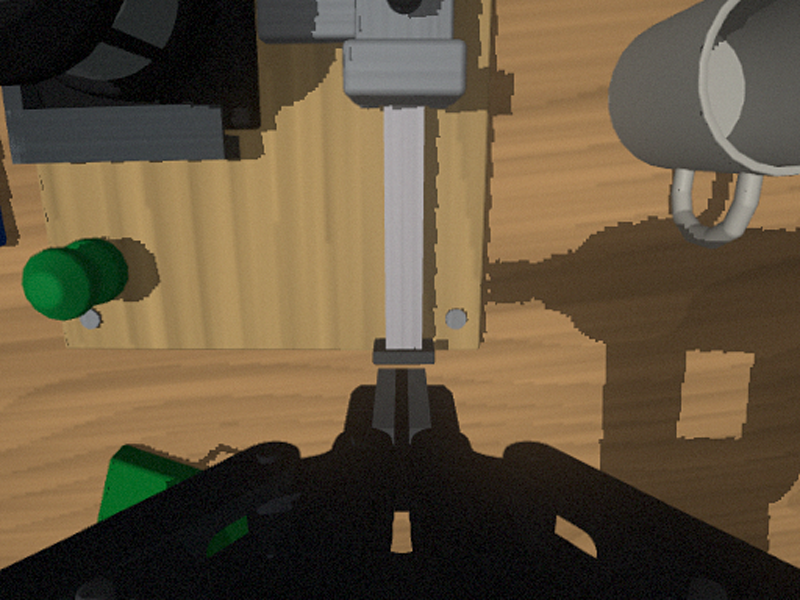

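View pics/s7.png

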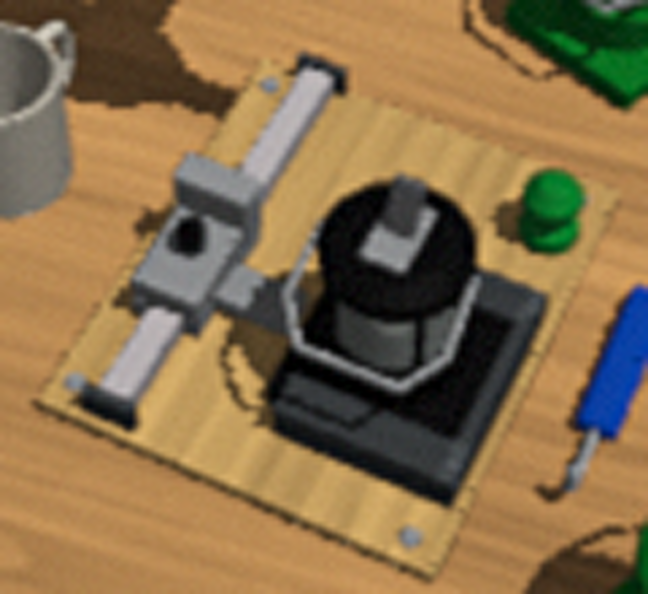

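View pics/t7.png

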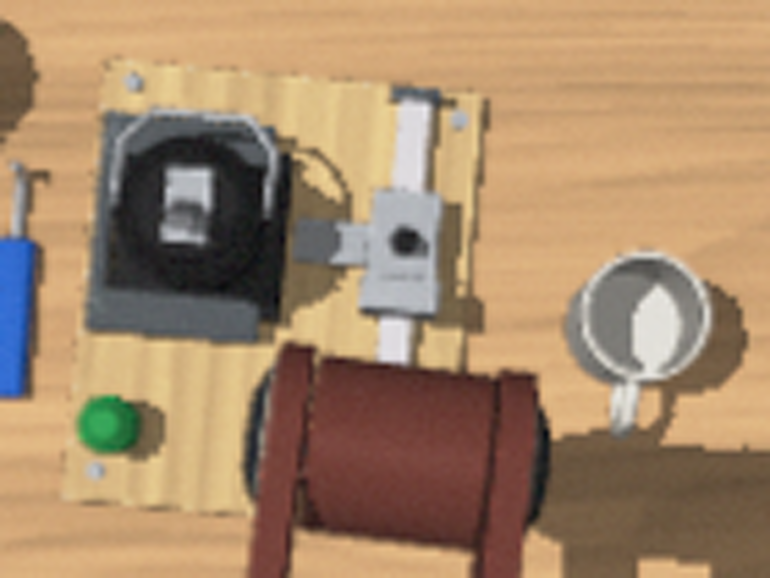

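```bash
python3 - <<'E'
from fit import *
p=fit().x
for t,s in [((392,382),(260,112)),((405,240),(188,235))]:
    X,e=tri({"top":px("top",*t),"scene":px("scene",*s)});print(inv(p,X).round(4),e.round(2))
for t in [(405,240)]: print(inv(p,atz("top",px("top",*t),.072)).round(4))
print(inv(p,atz("scene",px("scene",188,235),.072)).round(4), "notch .0362 top / .0334 scene")
for lx in(-.035,.0,.038-.011+.005): print(lx,W(p,(lx,.0475,.179)).round(4))
E
```

```text
[-0.0543 -0.08    0.0798] 0.2
[ 0.0362 -0.0809  0.0656] 0.1
[ 0.0357 -0.0812  0.072 ]
[ 0.0401 -0.0781  0.072 ] notch .0362 top / .0334 scene
-0.035 [0.5591 0.1212 0.179 ]
0.0 [0.5939 0.1173 0.179 ]
0.032 [0.6257 0.1136 0.179 ]
```

From the top view the knob is at local x 0.0357 and the notch at 0.0362, so the keeper is in the notch and lower than before. Now over to the toggle, staying on its robot side.

>>> carry_out:
  increments: [0,0,3,0,0,0,0,0,6,0,0,0,0,3,8,0,0,0,0,6,8,0,0,0,0,9,8,0,0,0,0,11.8,8,0,0,0,3,11.8,8,0,0,0,5.4,11.8,8,0,0,0,5.4,11.8,8,0,0,0,5.4,11.8,8,0,0,0]

```text
t: 8.48
ee_pos: [0.5286, 0.1207, 0.2543]
orientation: [2.087, -2.342, -0.005]
force: [-0.4, 0.4, 0.1]
opening: -0.0
```

```bash
python3 -c "
from w import *
s=wsnap('w8');print(s['force'],s['ee_pos'])
a=cv2.imread('pics/w8.png');cv2.imwrite('pics/w8b.png',cv2.resize(a,(800,600),interpolation=cv2.INTER_CUBIC))
"
```

```text
[-0.38504131  0.44206732  0.06909883] [0.52858902 0.12070257 0.25429846]
```

View pics/w8b.png

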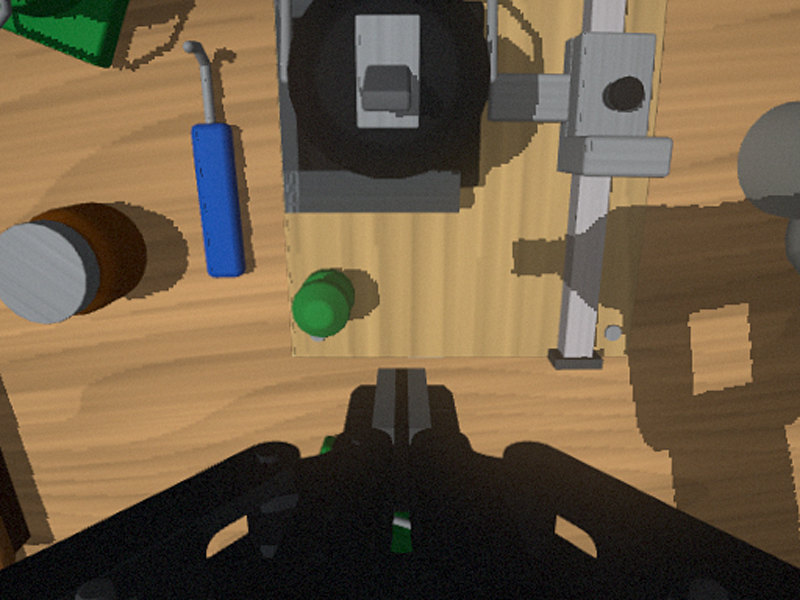

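The paddle's near edge spans (362..411,107) and its mount plate covers rows 14–128. The keeper and knob can be seen at the right.

```bash
python3 - <<'E'
import h,numpy as np
h.C["w8"]=dict(np.load("w80.npz"))
from fit import *
p=fit().x
q=lambda u,v:((u+.5)/1.5625-.5,(v+.5)/1.5625-.5)
for nm,u,v,z in [("tipnear",386,108,.171),("tipnearL",362,107,.171),("tipnearR",411,107,.171),("plateFar",387,14,.145),("plateNear",387,128,.145)]:
    X=atz("w8",q(u,v),z);print(nm,X.round(4),inv(p,X).round(4))
print("tcp",inv(p,(.5286,.1207,.254)))
for lx in(-.02,.032,.034):
    print(W(p,(lx,.046,.179)).round(4))
E
```

```text
tipnear [0.6123 0.1163 0.171 ] [0.0184 0.0486 0.171 ]
tipnearL [0.6137 0.125  0.171 ] [0.0188 0.0574 0.171 ]
tipnearR [0.6116 0.1071 0.171 ] [0.0187 0.0394 0.171 ]
plateFar [0.6498 0.112  0.145 ] [0.0561 0.0486 0.145 ]
plateNear [0.606  0.1173 0.145 ] [0.012  0.0489 0.145 ]
tcp [-0.06525671  0.04351264  0.254     ]
[0.5738 0.118  0.179 ]
[0.6255 0.1122 0.179 ]
[0.6275 0.1119 0.179 ]
```

>>> carry_out:
  increments: [2,-0.1,-2,0,0,0,4.5,-0.2,-4,0,0,0,4.5,-0.2,-6,0,0,0,4.5,-0.2,-7.5,0,0,0,4.5,-0.2,-7.5,0,0,0,4.5,-0.2,-7.5,0,0,0]

```text
t: 9.03
ee_pos: [0.5726, 0.1184, 0.1807]
orientation: [2.088, -2.344, -0.004]
force: [1.0, 0.0, 0.4]
opening: -0.0001
```

>>> carry_out:
  increments: [0.5,-0.06,0,0,0,0,1.0,-0.11,0,0,0,0,1.4,-0.16,0,0,0,0,1.8,-0.2,0,0,0,0,2.1,-0.24,0,0,0,0,2.4,-0.27,0,0,0,0,2.7,-0.31,0,0,0,0,3.0,-0.34,0,0,0,0,3.3,-0.38,0,0,0,0,3.6,-0.41,0,0,0,0,3.9,-0.45,0,0,0,0,4.2,-0.48,0,0,0,0,4.4,-0.5,0,0,0,0]

```text
t: 10.12
ee_pos: [0.6186, 0.1136, 0.1823]
orientation: [2.09, -2.346, 0.0]
force: [-0.0, -0.4, 0.9]
opening: 0.0002
```

>>> carry_out:
  increments: [0.2,-0.02,0,0,0,0,0.4,-0.05,0,0,0,0,0.4,-0.05,0,0,0,0]

```text
t: 10.37
ee_pos: [0.6225, 0.1132, 0.182]
orientation: [2.09, -2.346, -0.0]
force: [0.5, 0.5, -0.2]
opening: -0.0
```

```bash
python3 -c "
from w import *
s=wsnap('w9');print(s['force'],s['ee_pos'])
a=cv2.imread('pics/w9.png');cv2.imwrite('pics/w9b.png',cv2.resize(a,(800,600),interpolation=cv2.INTER_CUBIC))
"
```

```text
[ 0.46581213  0.45797917 -0.24680453] [0.62248196 0.1131629  0.18204422]
```

View pics/w9b.png

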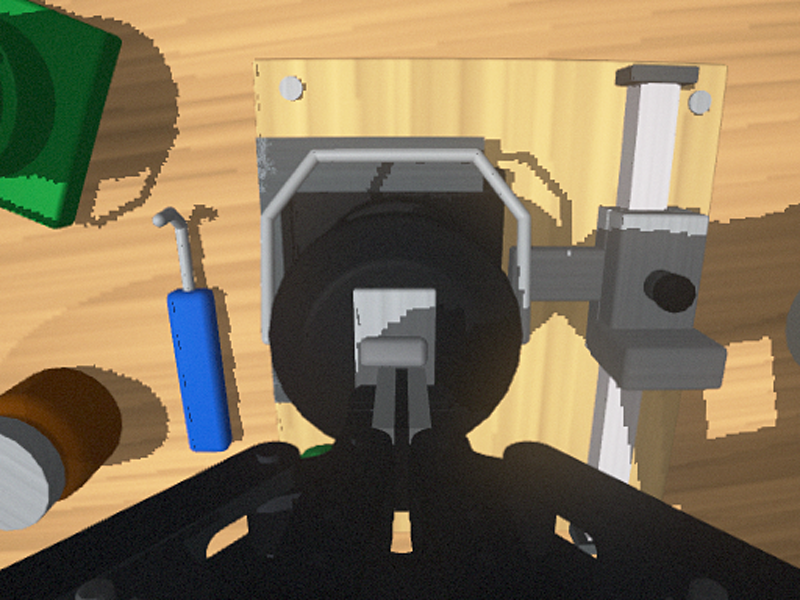

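The toggle is moving with the fingers and is around upright. I'll go on until it meets its stop.

>>> carry_out:
  increments: [0.2,-0.02,0,0,0,0,0.4,-0.05,0,0,0,0,0.4,-0.05,0,0,0,0]

```text
t: 10.67
ee_pos: [0.626, 0.1128, 0.1822]
orientation: [2.089, -2.345, -0.002]
force: [-3.3, 0.9, 0.6]
opening: -0.0002
```

>>> carry_out:
  increments: [0.1,-0.01,0,0,0,0,0.2,-0.02,0,0,0,0,0.2,-0.02,0,0,0,0]

```text
t: 10.92
ee_pos: [0.6284, 0.1125, 0.1827]
orientation: [-2.09, 2.345, -0.0]
force: [-4.6, -0.0, 2.6]
opening: -0.0
```

>>> carry_out:
  increments: [0.1,-0.01,0,0,0,0,0.2,-0.02,0,0,0,0,0.2,-0.02,0,0,0,0]

```text
t: 11.17
ee_pos: [0.6307, 0.1123, 0.1832]
orientation: [-2.09, 2.345, -0.001]
force: [-3.3, -0.5, 5.7]
opening: 0.0003
```

```bash
python3 -c "
from w import *
s=wsnap('w10');print(s['force'],s['ee_pos'])
a=cv2.imread('pics/w10.png');cv2.imwrite('pics/w10b.png',cv2.resize(a,(800,600),interpolation=cv2.INTER_CUBIC))
t=camera('scene');cv2.imwrite('pics/s10.png',cv2.resize(t['img'][185:295,205:325,::-1],None,fx=5.4,fy=5.4,interpolation=cv2.INTER_CUBIC))
"
```

```text
[-3.28326143 -0.46616322  5.68770304] [0.63070754 0.11230885 0.18324628]
```

View pics/w10b.png

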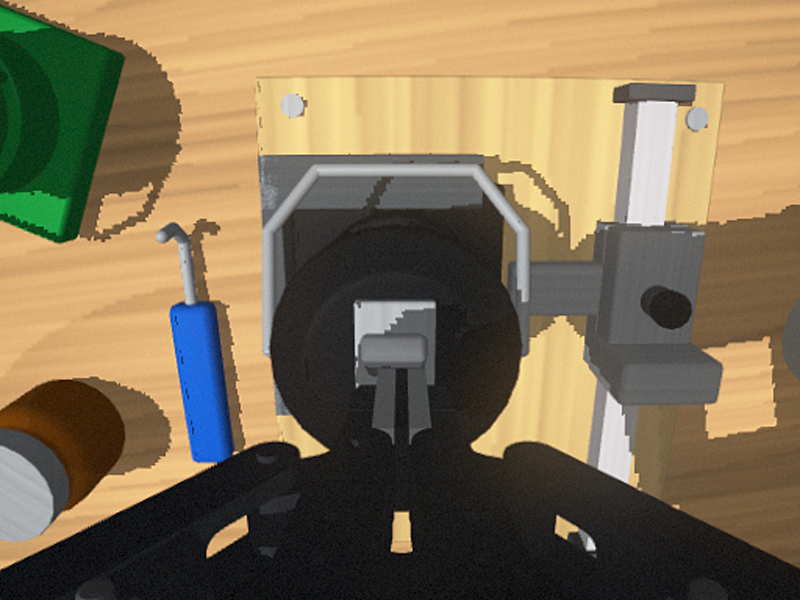

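View pics/s10.png

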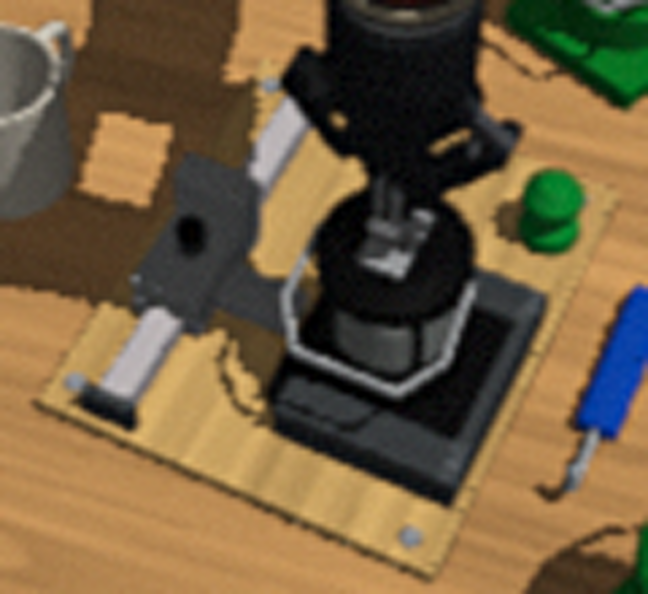

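```bash
python3 - <<'E'
import h,numpy as np
for n in("w9","w10"): h.C[n]=dict(np.load(n+"0.npz"))
from fit import *
p=fit().x
q=lambda u,v:((u+.5)/1.5625-.5,(v+.5)/1.5625-.5)
for n,L in [("w9",[("tipfar",392,338,.175),("tipnear",392,367,.172),("plateFar",394,290,.145),("plateNear",394,386,.145)]),("w10",[("tipfar",392,335,.172),("tipnear",392,367,.175),("plateFar",394,301,.145),("plateNear",394,386,.145)])]:
  for nm,u,v,z in L:
    print(n,nm,inv(p,atz(n,q(u,v),z)).round(4))
print(inv(p,(.6307,.1123,.183)))
E
```

```text
w9 tipfar [0.051  0.0487 0.175 ]
w9 tipnear [0.0416 0.0489 0.172 ]
w9 plateFar [0.056  0.0486 0.145 ]
w9 plateNear [0.0233 0.0488 0.145 ]
w10 tipfar [0.0586 0.0489 0.172 ]
w10 tipnear [0.0506 0.0489 0.175 ]
w10 plateFar [0.0604 0.0487 0.145 ]
w10 plateNear [0.0311 0.0489 0.145 ]
[0.03713755 0.04673542 0.183     ]
```

The force is 3–5 N, well over the 1 N the toggle needs. The tip is about 15 mm beyond the pivot, so the toggle is at its far stop and the lantern has taken up its few mm of play. I'll back off straight, rise, and inspect.

>>> carry_out:
  increments: [-1,0.1,0,0,0,0,-3,0.3,0,0,0,0,-6,0.7,0,0,0,0,-7,0.8,3,0,0,0,-8,0.9,7,0,0,0,-8,0.9,10,0,0,0,-8,0.9,12,0,0,0,-8,0.9,12,0,0,0,-8,0.9,12,0,0,0]

```text
t: 12.02
ee_pos: [0.5509, 0.1213, 0.3037]
orientation: [-2.088, 2.343, -0.005]
force: [-0.0, 0.3, -1.0]
opening: -0.0001
```

```bash
python3 -c "
from w import *
s=wsnap('w11');print(s['force'],s['ee_pos'])
a=cv2.imread('pics/w11.png');cv2.imwrite('pics/w11b.png',cv2.resize(a,(800,600),interpolation=cv2.INTER_CUBIC))
t=camera('scene');cv2.imwrite('pics/s11.png',cv2.resize(t['img'][185:295,205:325,::-1],None,fx=5.4,fy=5.4,interpolation=cv2.INTER_CUBIC))
t=camera('top');cv2.imwrite('pics/t11f.png',t['img'][:,:,::-1]);cv2.imwrite('pics/t11.png',cv2.resize(t['img'][120:225,185:325,::-1],None,fx=5.5,fy=5.5,interpolation=cv2.INTER_CUBIC))
"
```

```text
[-0.01179739  0.33098267 -0.99626869] [0.55094213 0.1213275  0.30374465]
```

View pics/w11b.png

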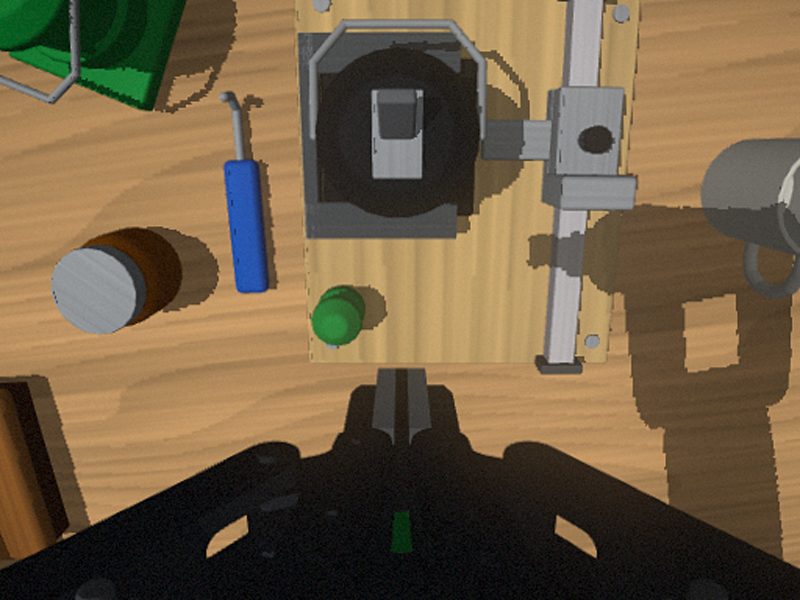

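View pics/s11.png

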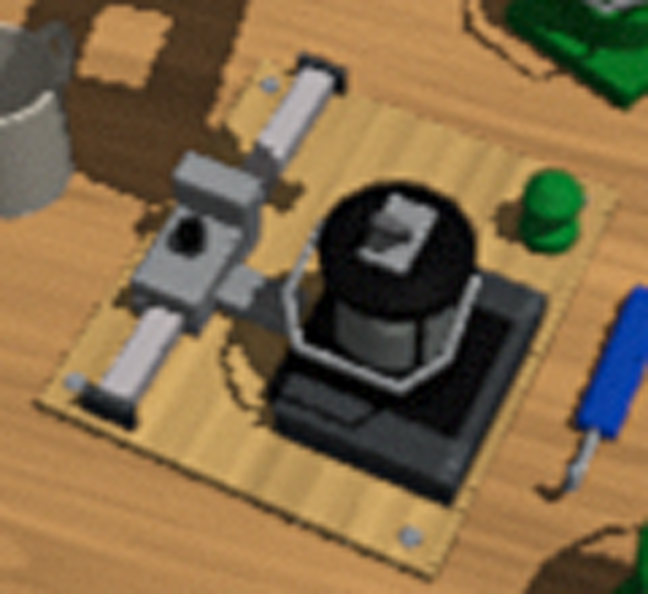

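View pics/t11.png

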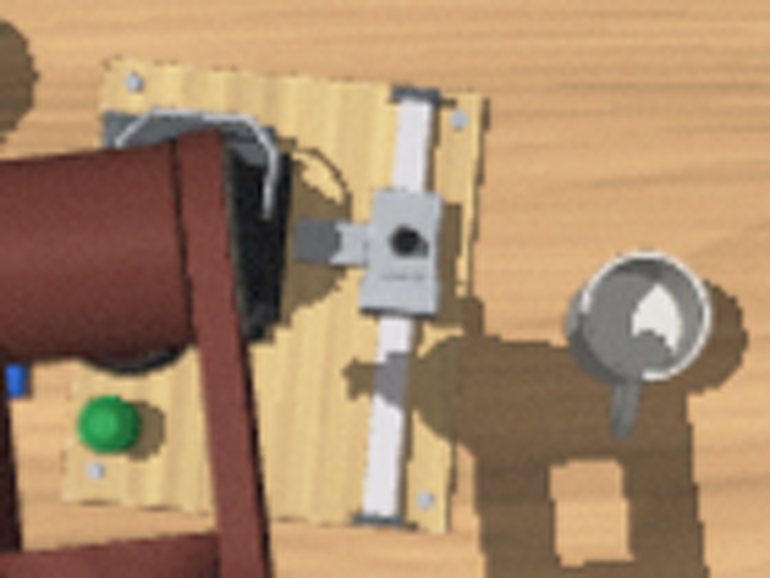

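The toggle now leans away from the robot and the keeper hasn't moved. I'll check the angle in an enlarged crop.

```bash
python3 -c "
import cv2
a=cv2.imread('pics/w11.png')[45:125,205:305];cv2.imwrite('pics/w11c.png',cv2.resize(a,None,fx=7,fy=7,interpolation=cv2.INTER_CUBIC))
a=cv2.imread('pics/w8.png')[0:90,215:315];cv2.imwrite('pics/w8c.png',cv2.resize(a,None,fx=6,fy=6,interpolation=cv2.INTER_CUBIC))"
```

```text
(no output)
```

View pics/w11c.png

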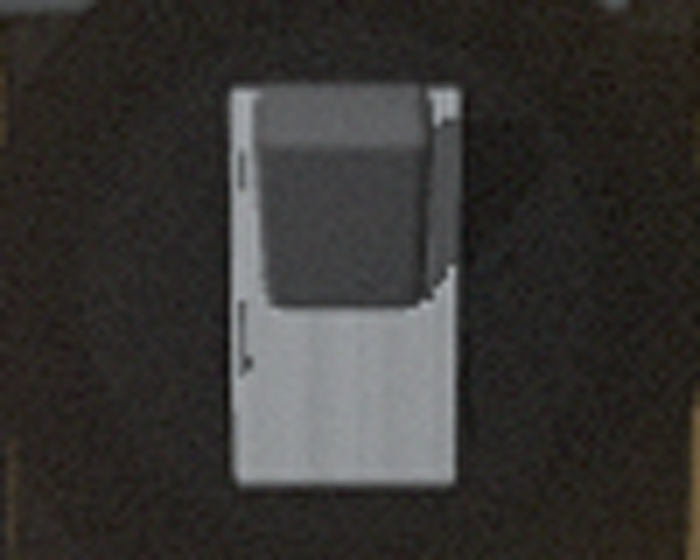

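View pics/w8c.png

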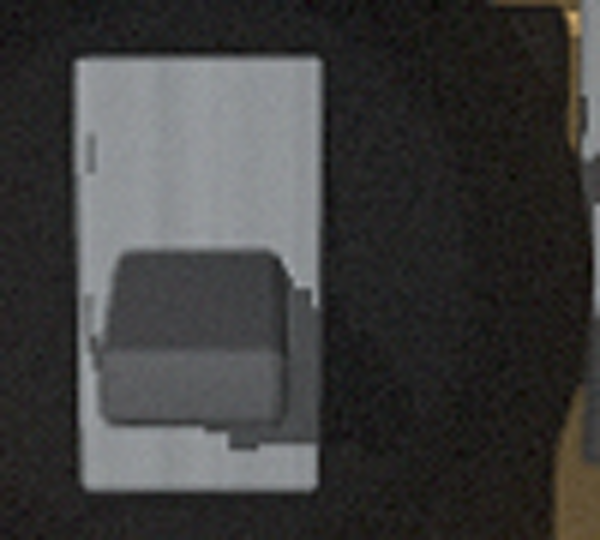

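```bash
python3 - <<'E'
import h,numpy as np
for n in("w8","w11"): h.C[n]=dict(np.load(n+"0.npz"))
from fit import *
p=fit().x
def loc(n,u,v,z):return inv(p,atz(n,(u,v),z))
for n,f,a,b,cu,pf,pn,tf,tn in [("w8",6,215,0,200,57,490,348,425),("w11",7,205,45,345,88,487,85,148)]:
    g=lambda v:((cu+.5)/f-.5+a,(v+.5)/f-.5+b)
    F=loc(n,*g(pf),.145)[0];N=loc(n,*g(pn),.145)[0];piv=(F+N)/2
    y=loc(n,*g(tf),.17)[1]
    def res(q):
        th,=q;r=[]
        for e,v in((4,tf),(-4,tn)):
            x=piv+(.035*np.sin(th)+e*1e-3*np.cos(th));z=.143+.035*np.cos(th)-e*1e-3*np.sin(th)
            r.append(proj(n,W(p,(x,y,z)))[0][1]-g(v)[1])
        return np.array(r)
    s=least_squares(res,[0.]);print(n,"plate",N.round(4),F.round(4),"piv",piv.round(4),"lean",s.x,"joint",s.x+.5,"res",s.fun.round(2))
E
```

```text
w8 plate 0.0123 0.056 piv 0.0342 lean [-0.39462354] joint [0.10537646] res [-0.65  0.74]
w11 plate 0.012 0.0558 piv 0.0339 lean [0.48097107] joint [0.98097107] res [-0.57  0.48]
```

The toggle measures about 0.98 of 1.0, up from 0.11 at the start. The keeper knob hasn't moved in the top view (405,240), and the bystanders in view are where they were. I'm handing in.

```bash
python3 -c "
from workcell import *
s=state();print(s['t'],s['ee_pos'],s['force']);print(job_done())"
```

```text
12.1667 [0.54953767 0.1211965  0.29981781] [-0.19960394 -0.10166873  0.32268351]
the job is handed in; nothing more can be done
None
```

I locked the lantern in its cradle and then pushed its toggle over, and handed the job in at 12.2 s. I used only the shut fingertips.

- **Keeper:** I pushed it along the rail until the drag vanished and it jumped about 4 mm ahead of the fingers. The knob then looked about 3.5% smaller, meaning it had dropped roughly 4 mm. In the top view it sat at local x 0.0357, with the notch at 0.0362, and it was still there at the end. The scene camera put the knob at 0.040 and the notch at 0.033, a 7 mm gap. I put that down to reading error in a coarse view, and trusted the force drop, the jump and the top view.
- **Toggle:** I pushed it to its far stop, reaching 3–5 N there. The last wrist view gives about 0.98 of 1.0, up from 0.11 at the start.
- **Lantern:** While the fingers were on the toggle, one reading suggested the lantern had shifted about 4 mm. After I backed off, it measured back where it started, to within 0.3 mm.
- **Board position:** The rail measured at -80 mm from the board's middle, not -60 mm. I took the cradle's origin to be off-centre and worked from my own measurements.
- **Bystanders:** The insulator, mug, hoof pick and salve looked unmoved in the last views. I did not re-check the brush or the pail lid, but the arm was never near them at low height.

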